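# Lock the monitor-arm pivot with its jam nut

## Robot

A 7-joint arm with a two-finger parallel gripper is mounted at the origin on the work surface. World frame = base frame: x ahead of the robot, y to its left, z up, the work surface at z = 0. Lengths are in m, angles in rad, forces in N, time in s.
With the tool pointing down it reaches from about 0.4 to 0.875 m from the base axis. Payload 6.5 kg.
Tool frame: the origin (TCP) lies where the fingers leave the gripper's body, on its centre line; the fingertips stand 73 mm ahead of it and the grasp point (between the pads) lies 54 mm ahead of it; z points along the fingers, y is the direction in which the jaws open and shut (so a half turn about z gives the same grasp; the last joint's range is limited). The gripper opens to 85 mm and grips with 20 to 120 N. Pads are 22 mm wide; open, the fingers measure 114 mm over their backs; the gripper's body (76 mm by 85 mm) begins 54 mm behind the grasp point. The pads swing forward as they close: fully open they stand 13 mm farther back than shut.
Start: joints at [1.195, 0.536, -0.004, 1.538, 0.003, 1.067, -0.071], TCP at [0.198, -0.619, 0.304] pointing down, gripper open.
Joint ranges: [-2.7, 2.7], [-0.37, 2.16], [-1.27, 1.26], [0.24, 2.4], [-1.31, 4.45], [0.19, 1.91], [-2.76, 2.76]. Speed limits (rad/s): [2.39, 2.39, 3.14, 3.14, 3.14, 3.14, 3.14].

## Interface

Orientations are given as a rotation vector (axis times angle).
In Python, from cell import r gives the robot as it stands.
- The arm moves only by the tool send_rows, never from a script. Its argument "deltas" is a list of rows, each a list of 2 entries, a list of its own where there are three numbers: the shift along the tool's x, y, z in units of 30 mm (1.0 is 30 mm), then the turn, a rotation vector about the tool's x, y, z in degrees. A call has 1 to 12 rows; each row is the pose to reach, as a shift and turn from the pose measured when the call began, along the tool's axes at that moment; what a row does not reach only later rows make up. A row lasts 1/10 s, in which the tool goes at most 50 mm and 8.59 degrees, less where a joint would pass 70% of its speed; a pose out of reach is approached as far as the arm can. A call with a gripper value outside its range is refused whole. "grip" is the opening in per cent of the stroke, from 0 (shut) to 100 (fully open), set as the call begins (left out, the last holds). The fingers move at their own pace and stop on an object; the grip force is fixed at half the most. Time passes only in rows, so rows that repeat a pose let the fingers close. It gives the time, the measured TCP pose, the force and the opening at its end, in the units of the state.
- r.sense(): the state, without advancing time (a new reading comes with each control period).
- r.grab_frame(name): name is "scene" or "top" or "wrist"; returns a dict with "frame" (420x560x3 uint8, blue, green, red), "camera_matrix" (3x3 intrinsics, pixels), "rvec" (rotation vector, rad) and "tvec" (3), from world to camera coordinates, as OpenCV has them. Camera axes: x right, y down, z forward; pixel columns grow to the right and rows downward; lengths in m; the calibration is good to about 2 mm. A picture is of the moment at which its call begins. There is no depth.
- r.job_done(): hands the job in, once; it reports no verdict.
The state is a dict: "clock": time; "joints": joint angles; "joint_velocities": joint speeds; "effort": joint torques, N m; "ee_pos": TCP position; "tool_rot": TCP orientation; "force": force on the tool from outside, world axes, zero at the start; "torque": the same for the moment, N m; "grip_width": finger opening in m.
Only numpy, scipy, OpenCV 4.12 (cv2) and the standard library are available. Lean on these libraries where they do the work, as an engineer would, in place of code of your own. Each camera call takes 0.05 s, during which the arm holds its last target.

## Task

Lock the pivot of the scanner's monitor arm. Lower the wide-jawed spanner from above over the oblong lower nut, until it lies flat with the end of its handle between the two upright cheeks of the pivot's base, so that it holds that nut still. Then turn the T-bar jam nut on top clockwise until it stops, fully tight, its bar about in line with the spanner's handle, without letting the lower nut turn round with it, and leave the spanner in place on the nut.

Things in the scene. Friction and masses are not known exactly. Their poses are not given: they have to be found in the camera images.
- pivot: Grey base bolted to the table; place and heading vary. Origin at table height on the nuts' common vertical axis, z up; local -x runs along its narrow arm to two upright cheeks. Plate 12 mm thick; on it an aluminium disc, diameter 82, top at z = 20, where the spanner's jaw rests. A fitted wide spanner has its grip point at x = -110, y = 0, z = 46 mm here and its x axis along this x.
- pivot_rest (a point): Middle of the rest for the spanner's handle end, on its top (20 mm above the table), 165 mm from the nuts' axis, between the two upright cheeks of the base: 36 mm free between them (along y), each 30 mm long (x) and 10 mm thick, tops 26 mm above this point. Axes as the pivot's.
- wide_spanner_grip (a point): Centre of the handle of the loose wide-jawed steel spanner, near its balance point: grasp here. Handle 18 mm wide (y), 24 high, its middle 26 above the spanner's underside; runs along x from -70 to 60 mm, the end (-70 to -40) reaching down to the underside. x points to the jaw, z up. 0.35 kg. The other spanner, with a 20 mm jaw, does not fit; they may lie in either place.
- wide_spanner_jaw (a point): Middle of the wide spanner's open jaw, at its underside, 110 mm ahead (+x) of the grip point and 26 mm lower. The jaw is a flat fork 12 mm thick: two prongs 14 mm wide, 45 mm free between them, from x = -39 (closed end) to x = 30 mm (open end) of this point. Same axes as the grip.
- jam_nut_bar (a point): Grip point of the jam nut, on the pivot's axis 72 mm above the table. The jam nut is a dark hex 30 mm across, z = 40 to 51 mm, with an upright flat bar on top: 30 mm long (along this x), 12 mm thick (y), z = 51 to 86 mm. Grip it across the 12 mm. Its x lies 1.2 - jam_nut - lower_nut rad counter-clockwise of the pivot's x.
- jam_nut (a joint): Turn of the jam nut relative to the lower nut, rad, growing clockwise seen from above: 0 loose, 1.2 fully tight (hard stop, bar in line with the lower nut's long sides); starts between 0 and 0.35. It is stiff (about 0.2 N m), stays where it is left, and drags the lower nut round with it unless that is held.
- lower_nut (a joint): Turn of the lower nut on the pivot, rad, growing clockwise from above; 0 at the start, long sides along the pivot's x. It turns easily; with the spanner fitted only about 0.2 rad (play). Keep within 0.42 rad of 0. It is an oblong steel block 66 mm (x) by 36 mm (y), 20 to 40 mm above the table, the top 7 mm of its long sides sloped in to 27 mm.
Things that resemble listed ones, but are neither listed nor needed, are in the scene too. Leave any green or orange look-alike of the part that bears wide_spanner_grip alone.

How it is judged:
On the way:
1. the wide spanner lies flat over the lower nut with its handle end between the cheeks, the jam nut not yet tight (horizontal distance between wide_spanner_grip and pivot between 0.09 and 0.13 m and x of wide_spanner_grip in the frame of pivot below -0.085 m and z of wide_spanner_grip in the frame of pivot below 0.053 m and angle between the x axis of wide_spanner_grip and the x axis of pivot, either way round below 0.2 rad and angle between wide_spanner_grip's own z axis and vertical below 0.08 rad and value of joint jam_nut below 0.6 rad), for 0.2 s.
At the end, for the whole second after the job is handed in: Jam nut within 0.25 rad of its tight stop; lower nut within 0.42 rad of 0; wide spanner still flat on the nut (tilt under 0.08 rad, under 7 mm above its seat), grip point 90 to 130 mm from the nut axis on the cheeks' side, handle within 0.2 rad of the base's long axis (value of joint jam_nut above 0.95 rad and value of joint lower_nut between -0.42 and 0.42 rad and horizontal distance between wide_spanner_grip and pivot between 0.09 and 0.13 m and x of wide_spanner_grip in the frame of pivot below -0.085 m and z of wide_spanner_grip in the frame of pivot below 0.053 m and angle between the x axis of wide_spanner_grip and the x axis of pivot, either way round below 0.2 rad and angle between wide_spanner_grip's own z axis and vertical below 0.08 rad); the robot touches nothing.
It fails at once if the lower nut turned more than 0.42 rad (24 degrees) either way: it was not held still (value of joint lower_nut above 0.42 rad or value of joint lower_nut below -0.42 rad).
It also fails if it takes over 64 s, if anything falls off the work surface, if the arm or the gripper's body presses on something with over 40 N, if the wrist force passes 120 N, or if a joint passes its speed limit or range.

## Working session

There is one attempt and no reset: what is moved stays moved. The work goes in short steps, Python scripts to look and compute and a tool call to move; the robot and the scene stay as the last step left them, time stands still between calls to the robot, and variables do not carry over. Pictures are saved under pics/ and viewed, and the job is handed in when it is done.

Besides the shell and the picture viewer there is one more tool, called after "Request:" in YAML: its name, and indented under it one key for each argument. send_rows: Moves the arm, as the interface text tells. Its arguments: {"type":"object","properties":{"deltas":{"type":"array","items":{"type":"array"}},"grip":{"type":"number"}},"required":["deltas"]}

```bash
mkdir -p pics; ls
python3 - <<'E'
from cell import r
import cv2,pickle
print(r.sense())
d={}
for n in ["scene","top","wrist"]:
    f=r.grab_frame(n); d[n]=f
    cv2.imwrite(f"pics/{n}0.png",f["frame"])
    print(n,f["camera_matrix"].tolist(),f["rvec"],f["tvec"])
pickle.dump(d,open("f0.pkl","wb"))
E
```

```text
pics
{'clock': 0.0, 'joints': array([ 1.19478834,  0.53716768, -0.00443971,  1.5388848 ,  0.00262709,
        1.06731214, -0.07119806]), 'joint_velocities': array([ 0.0004051 , -0.00028476,  0.0001144 , -0.00190221, -0.0010767 ,
        0.00149883, -0.00068316]), 'effort': array([ 1.40287971e-04, -5.83411038e+01,  1.04867801e+00, -2.59096563e+01,
        1.23160437e-02,  9.71678499e-03,  8.80109792e-05]), 'ee_pos': array([ 0.19799725, -0.61856832,  0.30300746]), 'tool_rot': array([-3.10226031e+00, -4.84573150e-01,  6.63085413e-04]), 'force': array([ 0.2975959 , -0.34750931,  0.12762311]), 'torque': array([-0.02637316,  0.02196613, -0.03928903]), 'grip_width': 0.08525433825368627}
scene [[465.130253804259, 0.0, 272.9157454273964], [0.0, 465.130253804259, 217.27356493242036], [0.0, 0.0, 1.0]] [ 2.53296544  0.70982572 -0.18365817] [-0.37032769 -0.2287571   1.26921395]
top [[449.96771293561875, 0.0, 277.52088910333697], [0.0, 449.96771293561875, 211.0743741285833], [0.0, 0.0, 1.0]] [ 2.14920579 -2.16650819  0.13899737] [-0.07279847  0.46121111  1.06181578]
wrist [[321.8016552533372, 0.0, 274.2017854204473], [0.0, 321.8016552533372, 210.5585696154845], [0.0, 0.0, 1.0]] [-2.34681253  1.71219771  0.24569148] [-0.64898954 -0.0357097   0.37986012]
```

View pics/scene0.png

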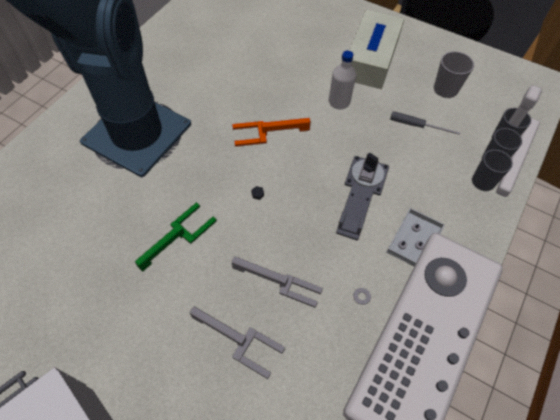

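View pics/top0.png

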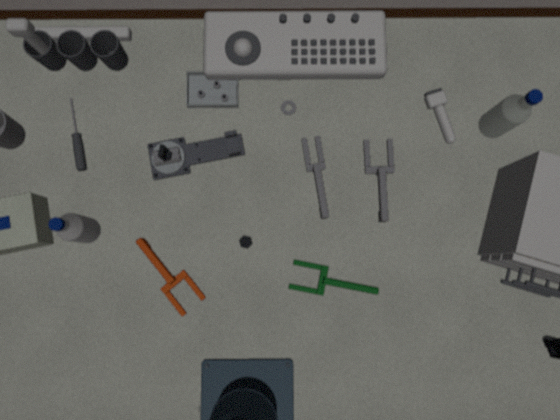

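View pics/wrist0.png

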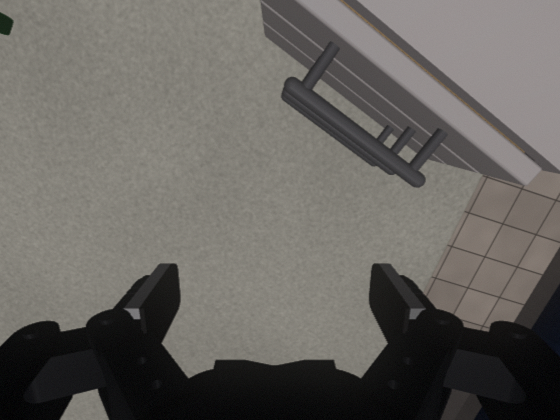

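Two grey spanners are in view: one at top (315,178), scene (275,280), and one at top (381,180), scene (240,342). The second looks wider in the jaw. The green one at (335,280) and the orange one at (170,275) are look-alikes. I'll confirm with crops.

Run:
```python
import cv2,pickle,numpy as np
d=pickle.load(open("f0.pkl","rb"))
t=d["top"]["frame"];s=d["scene"]["frame"]
def c(im,x,y,w,h,k): return cv2.resize(im[y:y+h,x:x+w],None,fx=k,fy=k,interpolation=cv2.INTER_CUBIC)
cv2.imwrite("pics/cA.png",c(t,290,125,120,100,6))
cv2.imwrite("pics/cB.png",c(t,140,115,120,80,6))
```

```text
(no output)
```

View pics/cA.png

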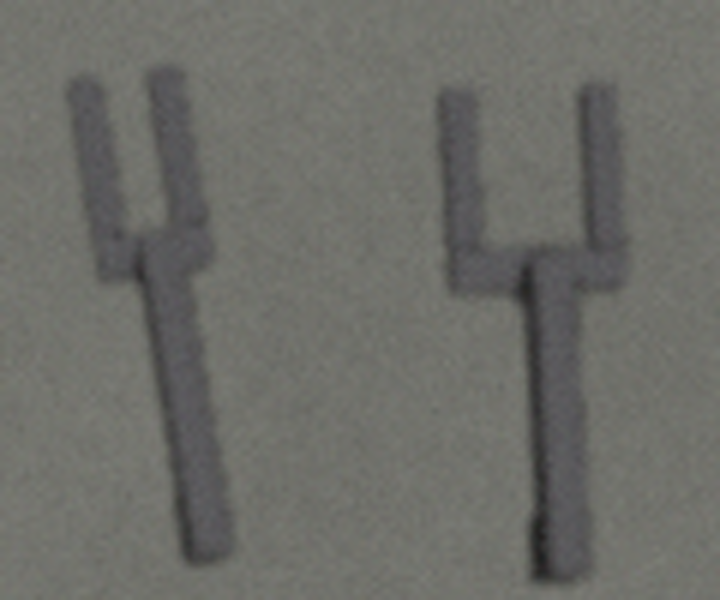

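View pics/cB.png

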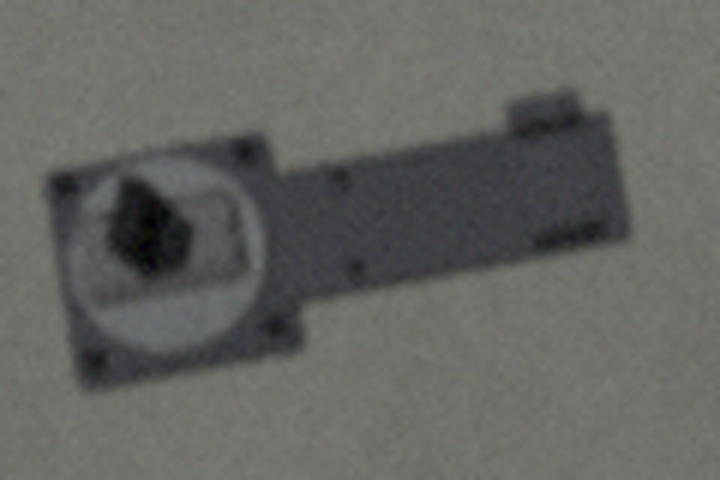

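Crop A shows the right spanner (top px ~381,180) has a gap about as wide as three prongs, matching 45/14 mm. The left one has a ~20 mm gap. So the right one is the wide spanner. Crop B shows the pivot: disc centre at top px ~(168,157), arm running right to the cheeks at ~(233,145), and the dark T-bar at about (164,152).

```bash
cat > h.py <<'E'
import cv2,numpy as np
from scipy.spatial.transform import Rotation as R
def ray(f,px):
    Rm=cv2.Rodrigues(f["rvec"])[0]; c=-Rm.T@f["tvec"].ravel()
    K=f["camera_matrix"]; d=Rm.T@np.linalg.inv(K)@np.array([px[0],px[1],1.]); return c,d
def plane(f,px,z):
    c,d=ray(f,px); return c+d*(z-c[2])/d[2]
def proj(f,P):
    return cv2.projectPoints(np.asarray(P,float).reshape(-1,3),f["rvec"],f["tvec"],f["camera_matrix"],None)[0].reshape(-1,2)
def delta(st,tcp,rot):
    """tool-axis shift in 30mm units and rotvec deg from st to target (tcp pos, Rotation)"""
    R0=R.from_rotvec(st["tool_rot"])
    return R0.inv().apply(np.asarray(tcp)-st["ee_pos"])/0.03, np.degrees((R0.inv()*rot).as_rotvec())
def down(yawy):
    """tool down, tool y axis at world heading yawy"""
    y=np.array([np.cos(yawy),np.sin(yawy),0]); z=np.array([0,0,-1.]); x=np.cross(y,z)
    return R.from_matrix(np.c_[x,y,z])
def local(o,yaw,P):
    P=np.asarray(P,float).reshape(-1,3); c,s=np.cos(yaw),np.sin(yaw)
    return np.c_[o[0]+c*P[:,0]-s*P[:,1],o[1]+s*P[:,0]+c*P[:,1],P[:,2]]
E
python3 - <<'E'
import pickle; from h import *
from scipy.optimize import least_squares
d=pickle.load(open("f0.pkl","rb")); f=d["top"]
def fit(L,px,g):
    r=least_squares(lambda p:(proj(f,local(p[:2],p[2],L))-px).ravel(),g); return r.x,r.fun
q=lambda a,o:np.array(a)/6.+o
px=q([(458,88),(598,84),(566,578),(538,255)],[290,125])
L=[(140,29.5,12),(140,-29.5,12),(-70,0,38),(57+3,0,38)]
# image: check which world dir
g=plane(f,(381,180),.03);a=plane(f,(381,190),.03);b=plane(f,(381,160),.03)
print("grip0",g, np.arctan2(*(b-a)[1::-1]))
x,res=fit(np.array(L)/1e3,px,[g[0],g[1],np.arctan2(*(b-a)[1::-1])]);print("spanner",x,np.degrees(x[2]),res.reshape(-1,2))
disc=plane(f,q((168,253),[140,115]),.02);print("disc",disc)
e=plane(f,q((620,178),[140,115]),.012); v=disc-e; print("arm end",e,np.degrees(np.arctan2(v[1],v[0])))
E
```

```text
grip0 [ 0.53509638 -0.33013836  0.03      ] -0.03701112941304127
spanner [ 0.5031269  -0.33055833  0.00841167] 0.481952978301617 [[-0.59170002 -0.33676822]
 [-0.49251205 -0.03186294]
 [-0.57180022 -0.18662336]
 [ 1.63035634  0.54531974]]
disc [0.59870027 0.19407823 0.02      ]
arm end [0.63139271 0.00785121 0.012     ] 99.95690283690953
```

Run:
```python
from h import *; from cell import r
s=r.sense(); M=R.from_rotvec(s["tool_rot"]).as_matrix(); print(M.round(3), np.degrees(np.arctan2(M[1,1],M[0,1])))
for h in (90,-90):
    print(h,[v.round(2) for v in delta(s,[.495,-.331,.25],down(np.radians(h)))])
```

```text
[[ 0.952  0.305 -0.001]
 [ 0.305 -0.952  0.001]
 [-0.    -0.001 -1.   ]] -72.24624394097569
90 [array([12.35, -6.11,  1.78]), array([-3.0000e-02, -1.1000e-01, -1.6225e+02])]
-90 [array([12.35, -6.11,  1.78]), array([-0.08,  0.02, 17.75])]
```

Request:
send_rows:
  deltas:
    - [[12.35,-6.1,1.8],[0,0,17.8]]
    - [[12.35,-6.1,1.8],[0,0,17.8]]
    - [[12.35,-6.1,1.8],[0,0,17.8]]
    - [[12.35,-6.1,1.8],[0,0,17.8]]
    - [[12.35,-6.1,1.8],[0,0,17.8]]
    - [[12.35,-6.1,1.8],[0,0,17.8]]
    - [[12.35,-6.1,1.8],[0,0,17.8]]
    - [[12.35,-6.1,1.8],[0,0,17.8]]
    - [[12.35,-6.1,1.8],[0,0,17.8]]
    - [[12.35,-6.1,1.8],[0,0,17.8]]
    - [[12.35,-6.1,1.8],[0,0,17.8]]
    - [[12.35,-6.1,1.8],[0,0,17.8]]
  grip: 100

```text
clock: 1.35
ee_pos: [0.4935, -0.3334, 0.2495]
tool_rot: [-3.141, 0.006, 0.002]
force: [0.4, -0.7, 0.8]
grip_width: 0.0854
```

Run:
```python
from h import *; from cell import r
import pickle
f=r.grab_frame("wrist");s=r.sense();pickle.dump((f,s),open("f1.pkl","wb"));im=f["frame"].copy()
print(s["clock"],s["ee_pos"],s["joints"])
L=np.array([(140,36.5,12),(140,22.5,12),(71,22.5,12),(71,-22.5,12),(140,-22.5,12),(140,-36.5,12),(57,-36.5,12),(57,36.5,12)])/1e3
H=np.array([(-70,9,38),(60,9,38),(60,-9,38),(-70,-9,38)])/1e3
for P in (L,H):
    p=proj(f,local([.503,-.3305],.0084,P) if 0 else local([.503,-.3305],.0084,P)); print(p.round(0).tolist())
    cv2.polylines(im,[np.round(p).astype(int)],True,(0,0,255),1)
cv2.imwrite("pics/w1.png",im)
```

```text
1.4 [ 0.4935747  -0.33335989  0.2495491 ] [ 0.53802868  0.5068316  -0.02659251  1.73354353  0.01687392  0.90251642
 -1.07061807]
[[226.0, 22.0], [243.0, 22.0], [246.0, 107.0], [295.0, 106.0], [296.0, 21.0], [312.0, 21.0], [310.0, 122.0], [231.0, 123.0]]
[[263.0, 261.0], [260.0, 120.0], [281.0, 119.0], [282.0, 261.0]]
```

View pics/w1.png

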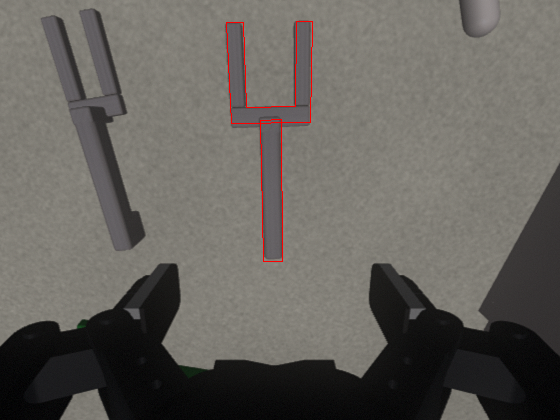

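The overlay matches the wide spanner (jaw at 226–312,21–123, handle down to 272,259), so the pose is good to ~2 mm.

Request:
send_rows:
  deltas:
    - [[0.35,-0.1,1.5],[0,0,-0.5]]
    - [[0.35,-0.1,3.0],[0,0,-0.5]]
    - [[0.35,-0.1,4.2],[0,0,-0.5]]
    - [[0.35,-0.1,5.0],[0,0,-0.5]]
    - [[0.35,-0.1,5.5],[0,0,-0.5]]
    - [[0.35,-0.1,5.5],[0,0,-0.5]]
    - [[0.35,-0.1,5.5],[0,0,-0.5]]
  grip: 100

```text
clock: 2.1
ee_pos: [0.5041, -0.3313, 0.0855]
tool_rot: [3.141, 0.006, -0.0]
force: [0.4, -1.1, 0.2]
grip_width: 0.0856
```

Run:
```python
from h import *; from cell import r
f=r.grab_frame("wrist");s=r.sense();print(s["ee_pos"],s["force"]);cv2.imwrite("pics/w2.png",f["frame"])
```

```text
[ 0.5045957  -0.33132748  0.08605337] [-0.31568348  0.30431824  0.23750488]
```

View pics/w2.png

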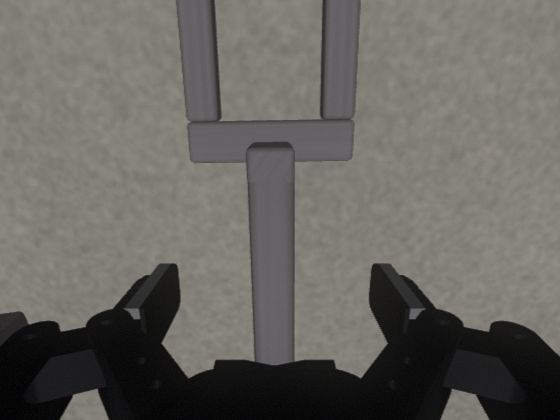

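The handle is centred between the fingers at (272,300). I'll lower 4 mm and close.

Request:
send_rows:
  deltas:
    - [[0,0,0.13],[0,0,0]]
    - [[0,0,0.13],[0,0,0]]
    - [[0,0,0.13],[0,0,0]]
    - [[0,0,0.13],[0,0,0]]
    - [[0,0,0.13],[0,0,0]]
    - [[0,0,0.13],[0,0,0]]
    - [[0,0,0.13],[0,0,0]]
    - [[0,0,0.13],[0,0,0]]
    - [[0,0,0.13],[0,0,0]]
    - [[0,0,0.13],[0,0,0]]
  grip: 0

```text
clock: 3.15
ee_pos: [0.5048, -0.3314, 0.0825]
tool_rot: [3.14, 0.006, 0.002]
force: [-0.9, 0.4, 6.1]
grip_width: 0.017
```

Request:
send_rows:
  deltas:
    - [[0,0,-0.5],[0,0,0]]
    - [[0,0,-1.2],[0,0,0]]
    - [[0,0,-2.1],[0,0,0]]
    - [[0,0,-3.1],[0,0,0]]
    - [[0,0,-4.0],[0,0,0]]
    - [[0,0,-4.6],[0,0,0]]
    - [[0,0,-4.8],[0,0,0]]
    - [[0,0,-4.8],[0,0,0]]
    - [[0,0,-4.8],[0,0,0]]
  grip: 0

```text
clock: 4.05
ee_pos: [0.5039, -0.3308, 0.2254]
tool_rot: [3.141, 0.006, -0.001]
force: [-0.8, 0.2, -4.7]
grip_width: 0.0169
```

Run:
```python
from h import *; from cell import r
import pickle
f=r.grab_frame("wrist");f2=r.grab_frame("top");s=r.sense();pickle.dump((f,f2,s),open("f3.pkl","wb"));print(s["ee_pos"],s["force"],s["torque"]);cv2.imwrite("pics/w3.png",f["frame"])
cv2.imwrite("pics/t3.png",f2["frame"])
yaw=np.radians(100); o=np.array([.5987,.194]); g=o-.110*np.array([np.cos(yaw),np.sin(yaw)])
print(g,[v.round(2) for v in delta(s,[g[0],g[1],s["ee_pos"][2]],down(np.radians(10)))])
```

```text
[ 0.50386181 -0.33079183  0.22510829] [ 0.29610377  0.57846045 -4.53978456] [ 0.01034976  0.00103115 -0.00619641]
[0.6178013  0.08567115] [array([  3.85, -13.87,  -0.  ]), array([-4.000e-02,  4.000e-02, -9.977e+01])]
```

View pics/w3.png

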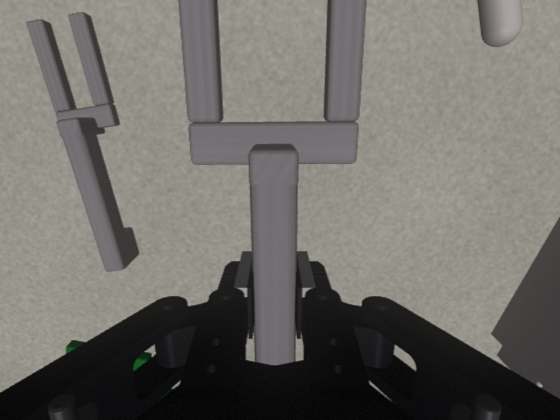

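View pics/t3.png

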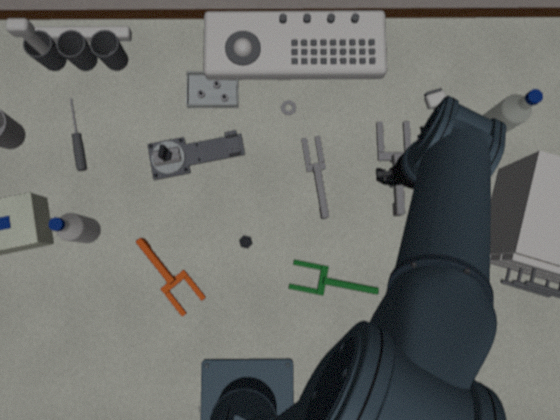

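The spanner is held level: wrist px 190–357 across the jaw, handle at (273,260). Now I carry it over the pivot while turning 100° counter-clockwise.

Request:
send_rows:
  deltas:
    - [[0.3,-1.0,0],[0,0,-8]]
    - [[0.65,-2.3,0],[0,0,-16]]
    - [[1.0,-3.6,0],[0,0,-24]]
    - [[1.35,-4.9,0],[0,0,-32]]
    - [[1.7,-6.2,0],[0,0,-40]]
    - [[2.05,-7.5,0],[0,0,-48]]
    - [[2.4,-8.8,0],[0,0,-56]]
    - [[2.8,-10.0,0],[0,0,-64]]
    - [[3.1,-11.2,0],[0,0,-72]]
    - [[3.4,-12.2,0],[0,0,-80]]
    - [[3.65,-13.1,0],[0,0,-88]]
    - [[3.8,-13.6,0],[0,0,-95]]

```text
clock: 5.35
ee_pos: [0.6159, 0.081, 0.224]
tool_rot: [-2.106, -2.327, 0.0]
force: [0.2, -0.4, -3.5]
grip_width: 0.0169
```

Request:
send_rows:
  deltas:
    - [[0,0,0],[0,0,-3]]
    - [[0,0,0],[0,0,-3]]
    - [[0,0,0],[0,0,-3]]
    - [[0,0,0],[0,0,-3]]

```text
clock: 5.75
ee_pos: [0.6158, 0.0799, 0.2235]
tool_rot: [-2.047, -2.379, 0.002]
force: [0.7, -0.1, -4.2]
grip_width: 0.0171
```

Run:
```python
from h import *; from cell import r
import pickle
f=r.grab_frame("wrist");s=r.sense();pickle.dump((f,s),open("f4.pkl","wb"));print(s["ee_pos"],s["force"],s["joints"]);cv2.imwrite("pics/w4.png",cv2.resize(f["frame"],None,fx=1.4,fy=1.4,interpolation=cv2.INTER_CUBIC))
```

```text
[0.61583452 0.08006546 0.22372206] [ 0.38705743  0.01771061 -3.99002795] [ 0.13876087  0.63063265 -0.48417076  1.65926138  0.34436999  0.94016333
 -0.32205235]
```

View pics/w4.png

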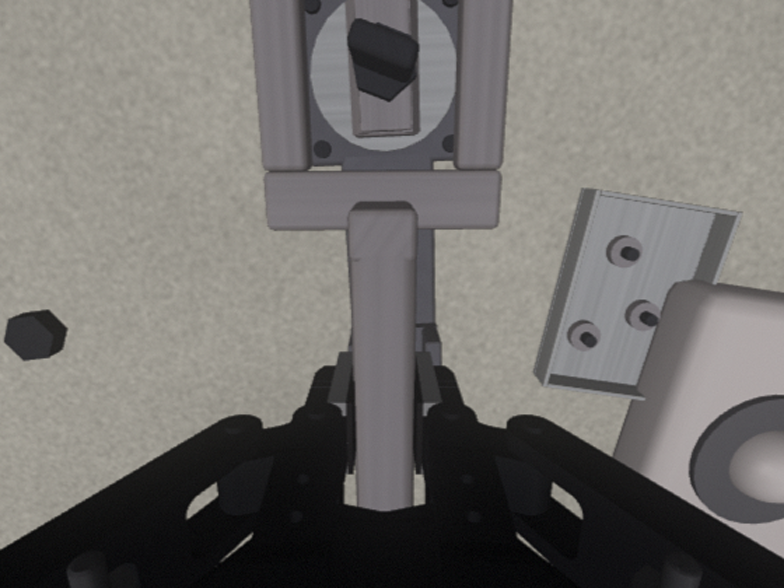

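The spanner is over the pivot. The disc centre shows at ~(384,77) in the 1.4x view, with the bar and nut inside the fork. Next I overlay the models to refine both poses.

```bash
cat > ov.py <<'E'
from h import *
def rect(x0,x1,y0,y1,z): return np.array([(x0,y0,z),(x1,y0,z),(x1,y1,z),(x0,y1,z)])/1e3
t=np.linspace(0,2*np.pi,60)
disc=np.c_[.041*np.cos(t),.041*np.sin(t),0*t+.02]
def pivot_shapes():
    return [disc,rect(-33,33,-13.5,13.5,40),rect(-33,33,-18,18,33),rect(-180,-150,18,28,46),rect(-180,-150,-28,-18,46)]
def spanner_shapes(b=0):
    L=np.array([(140,36.5,12),(140,22.5,12),(71,22.5,12),(71,-22.5,12),(140,-22.5,12),(140,-36.5,12),(57,-36.5,12),(57,36.5,12)])/1e3
    H=rect(-70,60,-9,9,38)
    for a in (L,H): a[:,2]+=b
    return [L,H]
def draw(im,f,shapes,o,yaw,col,k):
    for S in shapes:
        p=proj(f,local(o,yaw,S)); cv2.polylines(im,[np.round(p*k).astype(int)],True,col,1)
E
python3 - <<'E'
from ov import *; import pickle
from scipy.optimize import least_squares
f,s=pickle.load(open("f4.pkl","rb")); M=R.from_rotvec(s["tool_rot"]).as_matrix()
ty=np.arctan2(M[1,1],M[0,1]); print("tool y deg",np.degrees(ty), "tilt",M[:,2])
k=1.4; im=cv2.resize(f["frame"],None,fx=k,fy=k,interpolation=cv2.INTER_CUBIC)
o=np.array([.5987,.194]);draw(im,f,pivot_shapes(),o,np.radians(100),(0,255,0),k)
g=s["ee_pos"]; b=g[2]-.054-.026-.0025
draw(im,f,spanner_shapes(b),g[:2],ty+np.pi/2,(0,0,255),k)
cv2.imwrite("pics/w4o.png",im)
d=pickle.load(open("f0.pkl","rb"));f=d["top"]
im=cv2.resize(f["frame"][115:195,140:260],None,fx=6,fy=6,interpolation=cv2.INTER_CUBIC)
f2=dict(f);K=f["camera_matrix"].copy();K[0,2]-=140-.4;K[1,2]-=115-.4;f2["camera_matrix"]=K
draw(im,f2,pivot_shapes(),o,np.radians(100),(0,255,0),6);cv2.imwrite("pics/t0o.png",im)
E
```

```text
tool y deg 8.591178731909338 tilt [-0.002757    0.00119802 -0.99999548]
```

View pics/w4o.png

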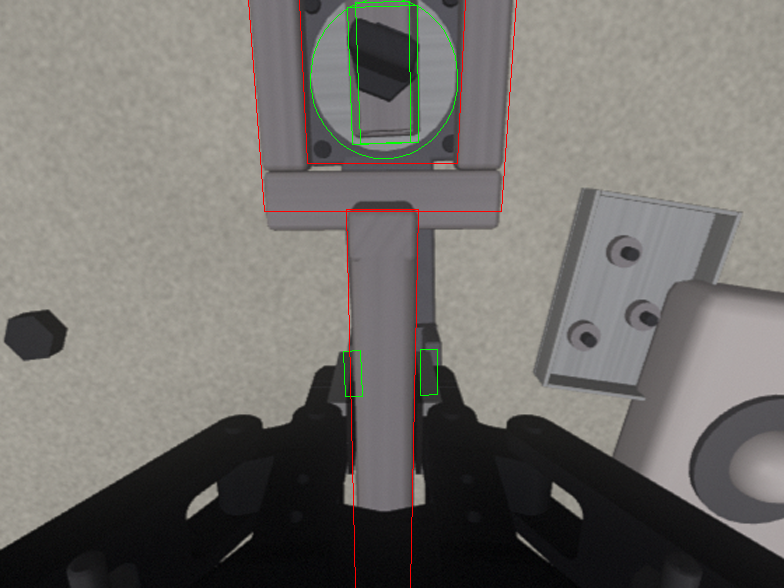

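View pics/t0o.png

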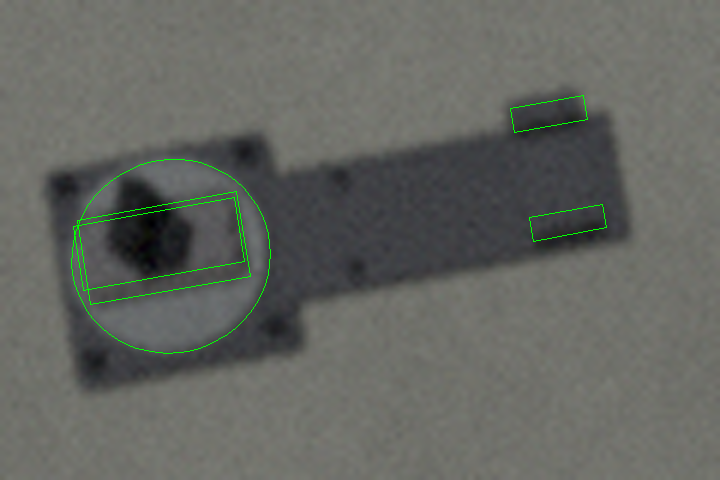

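Run:
```python
from h import *; from cell import r
s=r.sense();print([v.round(2) for v in delta(s,[.6174,.0882,.18],down(np.radians(10)))])
```

```text
[array([0.26, 0.1 , 1.46]), array([-0.14, -0.09, -1.41])]
```

Request:
send_rows:
  deltas:
    - [[0.26,0.1,0.4],[-0.1,-0.1,-1.4]]
    - [[0.26,0.1,0.9],[-0.1,-0.1,-1.4]]
    - [[0.26,0.1,1.3],[-0.1,-0.1,-1.4]]
    - [[0.26,0.1,1.46],[-0.1,-0.1,-1.4]]
    - [[0.26,0.1,1.46],[-0.1,-0.1,-1.4]]
    - [[0.26,0.1,1.46],[-0.1,-0.1,-1.4]]

```text
clock: 6.4
ee_pos: [0.6177, 0.0882, 0.18]
tool_rot: [-2.02, -2.406, 0.001]
force: [0.0, 0.7, -3.8]
grip_width: 0.0172
```

```bash
cat > look.py <<'E'
from ov import *; from cell import r
import sys,pickle
n=sys.argv[1]
f=r.grab_frame("wrist");s=r.sense();pickle.dump((f,s),open(f"f{n}.pkl","wb"))
M=R.from_rotvec(s["tool_rot"]).as_matrix();ty=np.arctan2(M[1,1],M[0,1]); print(s["clock"],s["ee_pos"],"ydeg",np.degrees(ty).round(2),"z",M[:,2].round(4),"F",s["force"].round(1),s["grip_width"])
k=1.4; im=cv2.resize(f["frame"],None,fx=k,fy=k,interpolation=cv2.INTER_CUBIC);cv2.imwrite(f"pics/w{n}r.png",im)
draw(im,f,pivot_shapes(),[.5985,.1955],np.radians(100),(0,255,0),k)
if len(sys.argv)<3: draw(im,f,spanner_shapes(s["ee_pos"][2]-.0825),s["ee_pos"][:2],ty+np.pi/2,(0,0,255),k)
cv2.imwrite(f"pics/w{n}.png",im)
E
python3 look.py 5
```

```text
6.45 [0.61789446 0.0883024  0.18035137] ydeg 9.98 z [ 1.e-04 -1.e-04 -1.e+00] F [-0.3  0.4 -4.2] 0.01708885548460359
```

View pics/w5.png

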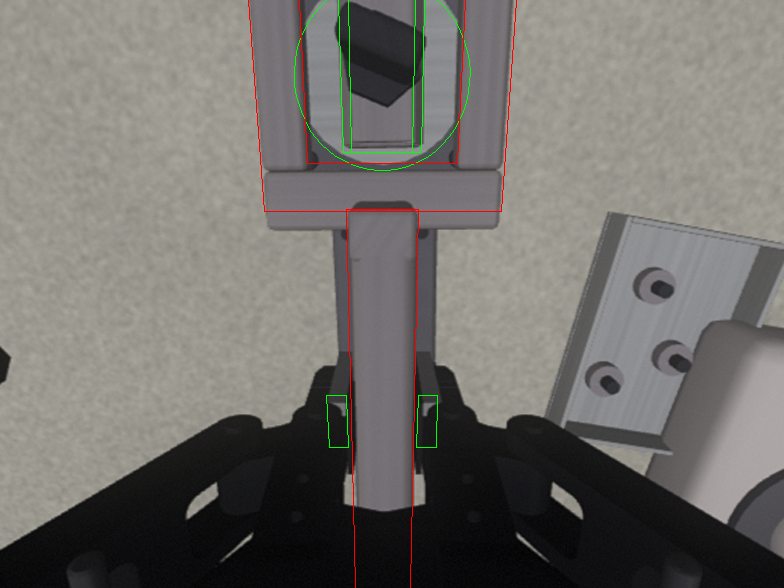

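Request:
send_rows:
  deltas:
    - [[0.1,0.02,0.3],[0,0,0]]
    - [[0.1,0.02,0.7],[0,0,0]]
    - [[0.1,0.02,1.1],[0,0,0]]
    - [[0.1,0.02,1.4],[0,0,0]]
    - [[0.1,0.02,1.5],[0,0,0]]
    - [[0.1,0.02,1.5],[0,0,0]]

```text
clock: 7.05
ee_pos: [0.6176, 0.0913, 0.1345]
tool_rot: [-2.019, -2.406, 0.002]
force: [0.8, 0.4, -4.6]
grip_width: 0.017
```

```bash
python3 look.py 6
```

```text
7.1 [0.61799086 0.09138177 0.13517001] ydeg 9.98 z [-1.e-04 -0.e+00 -1.e+00] F [ 0.4 -0.3 -4. ] 0.017050393259066078
```

View pics/w6.png

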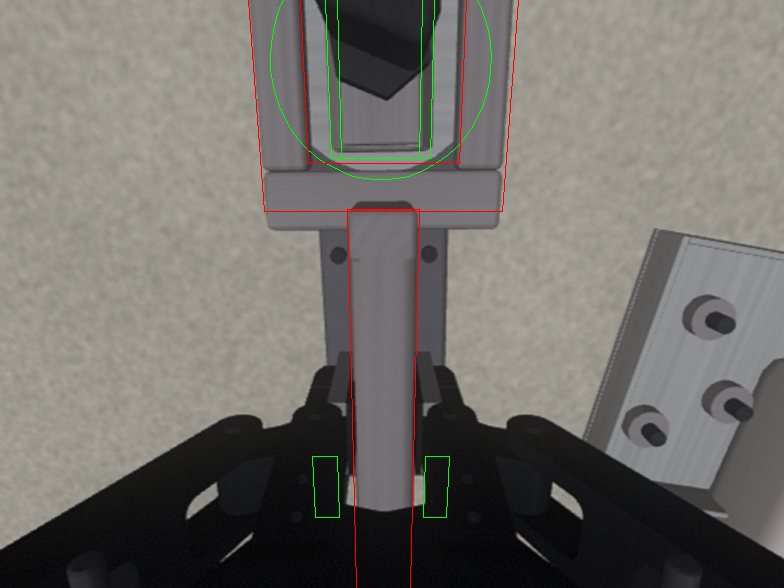

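The nut is laterally centred in the jaw (nut 335–431, jaw 310–458) and parallel to it. Lowering further.

Request:
send_rows:
  deltas:
    - [[0,0,0.2],[0,0,0]]
    - [[0,0,0.4],[0,0,0]]
    - [[0,0,0.6],[0,0,0]]
    - [[0,0,0.8],[0,0,0]]
    - [[0,0,0.9],[0,0,0]]
    - [[0,0,0.9],[0,0,0]]

```text
clock: 7.7
ee_pos: [0.6176, 0.0913, 0.1075]
tool_rot: [-2.019, -2.406, 0.001]
force: [0.1, -0.4, -3.6]
grip_width: 0.0169
```

```bash
python3 look.py 7
```

```text
7.75 [0.61785873 0.09139064 0.10790789] ydeg 9.98 z [-6.e-04 -1.e-04 -1.e+00] F [ 0.2 -0.9 -3.8] 0.016604046537830916
```

View pics/w7.png

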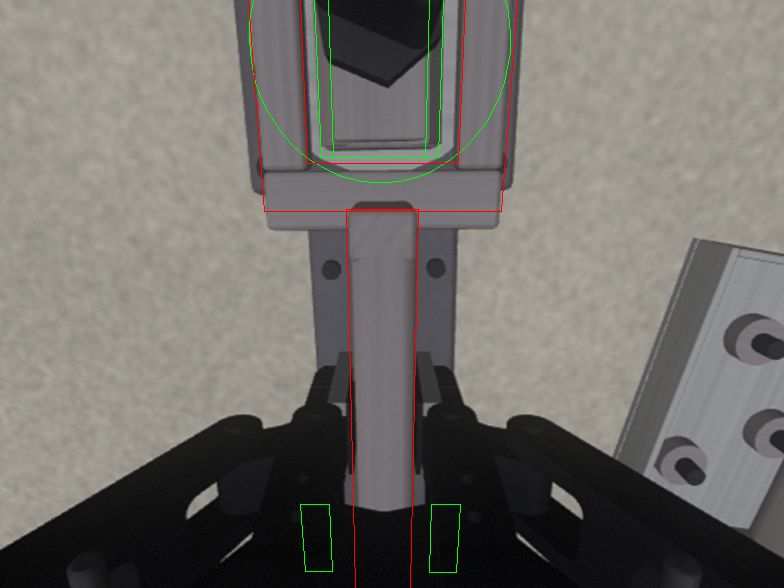

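Request:
send_rows:
  deltas:
    - [[0,0,0.06],[0,0,0]]
    - [[0,0,0.12],[0,0,0]]
    - [[0,0,0.18],[0,0,0]]
    - [[0,0,0.18],[0,0,0]]

```text
clock: 8.15
ee_pos: [0.6179, 0.0914, 0.1026]
tool_rot: [-2.02, -2.406, 0.0]
force: [-0.7, 0.1, -2.4]
grip_width: 0.0171
```

Request:
send_rows:
  deltas:
    - [[0,0,0.03],[0,0,0]]
    - [[0,0,0.06],[0,0,0]]
    - [[0,0,0.06],[0,0,0]]

```text
clock: 8.45
ee_pos: [0.618, 0.0915, 0.1025]
tool_rot: [2.02, 2.406, -0.001]
force: [-5.8, -2.8, 12.5]
grip_width: 0.0171
```

Seated (12 N upward at the expected height). Releasing, then backing up.

Request:
send_rows:
  deltas:
    - [[0,0,0],[0,0,0]]
    - [[0,0,0],[0,0,0]]
    - [[0,0,0],[0,0,0]]
    - [[0,0,0],[0,0,0]]
    - [[0,0,0],[0,0,0]]
    - [[0,0,0],[0,0,0]]
  grip: 100

```text
clock: 9.05
ee_pos: [0.618, 0.0915, 0.1024]
tool_rot: [2.02, 2.406, -0.001]
force: [0.8, -0.2, -0.4]
grip_width: 0.0856
```

Request:
send_rows:
  deltas:
    - [[0,0,-0.5],[0,0,0]]
    - [[0,0,-1.5],[0,0,0]]
    - [[0,0,-2.7],[0,0,0]]
    - [[0,0,-4],[0,0,0]]
    - [[0,0,-5],[0,0,0]]
    - [[0,0,-5],[0,0,0]]

```text
clock: 9.65
ee_pos: [0.6204, 0.0926, 0.2585]
tool_rot: [2.016, 2.402, 0.01]
force: [0.2, 0.3, -0.6]
grip_width: 0.0853
```

```bash
python3 look.py 8 n
python3 - <<'E'
from cell import r
import cv2
for n in("scene","top"):
    f=r.grab_frame(n)["frame"]; c=f[110:250,310:450] if n=="scene" else f[115:195,140:260]
    cv2.imwrite(f"pics/{n}8.png",cv2.resize(c,None,fx=4,fy=4,interpolation=cv2.INTER_CUBIC))
E
```

```text
9.7 [0.61929955 0.09205463 0.25586647] ydeg 9.97 z [ 0.005 -0.    -1.   ] F [-0.2 -0.2 -0.4] 0.08534938724130212
```

View pics/w8.png

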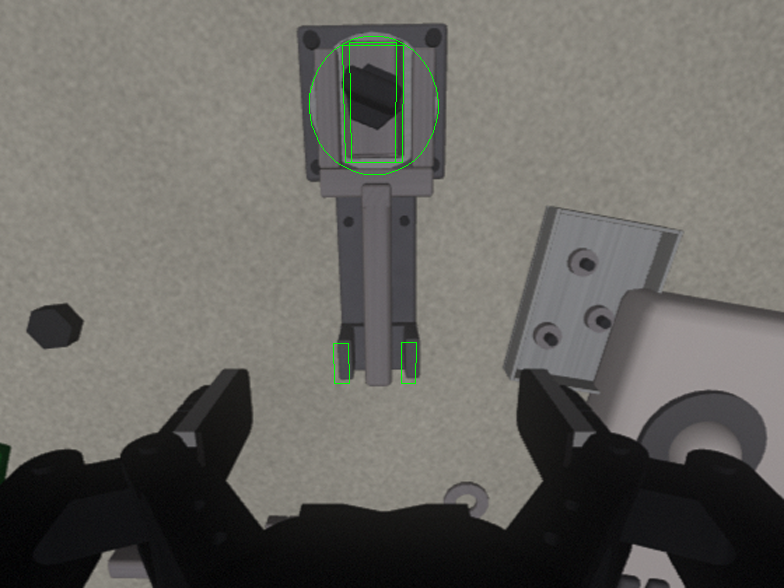

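View pics/scene8.png

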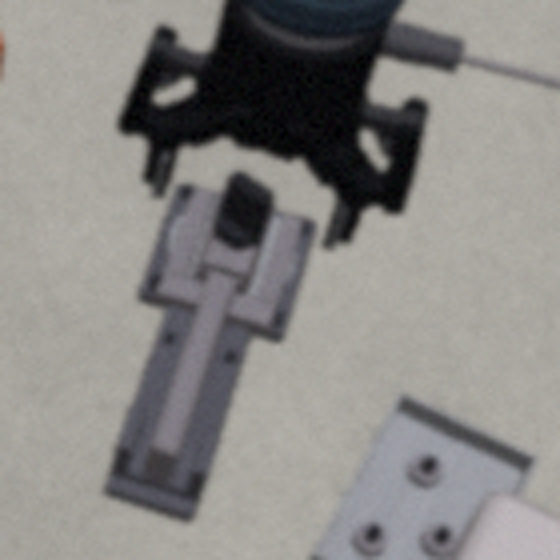

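Spanner is flat on the nut, handle end between the cheeks (1.4x wrist view, 376,385). Settling, then measuring the bar.

Request:
send_rows:
  deltas:
    - [[0,0,0],[0,0,0]]
    - [[0,0,0],[0,0,0]]
    - [[0,0,0],[0,0,0]]

```text
clock: 10.1
ee_pos: [0.6173, 0.0914, 0.2517]
tool_rot: [-2.019, -2.406, 0.004]
force: [0.2, 0.5, -0.4]
grip_width: 0.0857
```

```bash
python3 look.py 9 n
python3 - <<'E'
import pickle; from h import *
f,s=pickle.load(open("f9.pkl","rb"))
c=f["frame"][10:140,200:330]
cv2.imwrite("pics/w9c.png",cv2.resize(c,None,fx=4.6,fy=4.6,interpolation=cv2.INTER_CUBIC))
E
```

```text
10.15 [0.61745271 0.09141416 0.25189188] ydeg 9.99 z [-0.0017 -0.0012 -1.    ] F [-0.2  0.7  0.8] 0.08580375714171035
```

View pics/w9c.png

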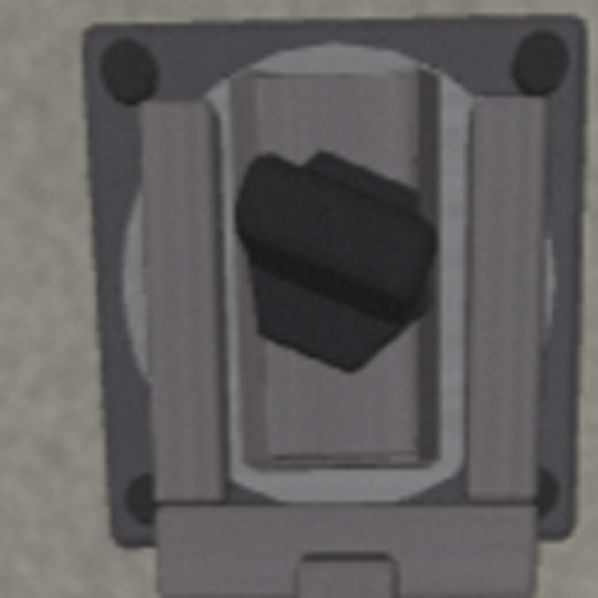

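View pics/w9.png

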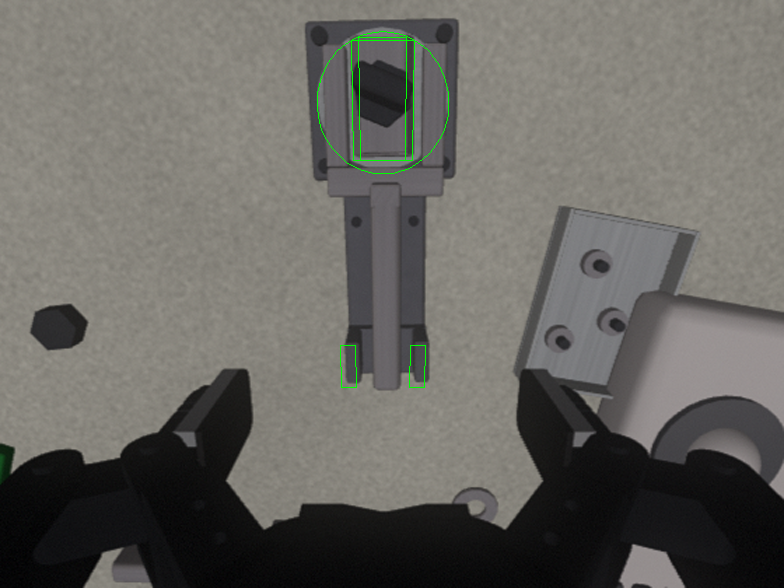

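The bar slopes ~21.4° down-right in the crop ((262,155)→(432,222)), so it heads ~169° in world and jam_nut ≈ 0. The wrist view puts the pivot at about (0.5995, 0.1975). Moving above the bar with the jaws across it and the opening at 50%.

Run:
```python
from h import *; from cell import r
s=r.sense();print([v.round(2) for v in delta(s,[.5995,.1975,.20],down(np.radians(78.6)))])
```

```text
[array([3.59, 0.03, 1.73]), array([-1.300e-01, -2.000e-02, -6.861e+01])]
```

Request:
send_rows:
  deltas:
    - [[0.6,0,0.2],[0,0,-8]]
    - [[1.2,0,0.4],[0,0,-16]]
    - [[1.8,0,0.7],[0,0,-24]]
    - [[2.4,0,1.0],[0,0,-32]]
    - [[2.9,0,1.3],[0,0,-40]]
    - [[3.3,0.03,1.5],[0,0,-48]]
    - [[3.5,0.03,1.6],[0,0,-56]]
    - [[3.6,0.03,1.73],[0,0,-64]]
    - [[3.6,0.03,1.73],[0,0,-68.6]]
    - [[3.6,0.03,1.73],[0,0,-68.6]]
    - [[3.6,0.03,1.73],[0,0,-68.6]]
  grip: 50

```text
clock: 11.25
ee_pos: [0.5996, 0.1977, 0.1997]
tool_rot: [-0.316, -3.124, 0.002]
force: [-0.7, 0.2, 0.2]
grip_width: 0.0423
```

```bash
python3 look.py 10 n; python3 -c "
from cell import r; print(r.sense()['joints'])"
```

```text
11.3 [0.59959486 0.19771044 0.19984381] ydeg 78.45 z [-0.0018 -0.0013 -1.    ] F [0.  0.5 0.3] 0.04297006736336624
[ 0.11012278  0.75378186 -0.7462497   1.63361859  0.58804797  0.99384697
  0.53616257]
```

View pics/w10.png

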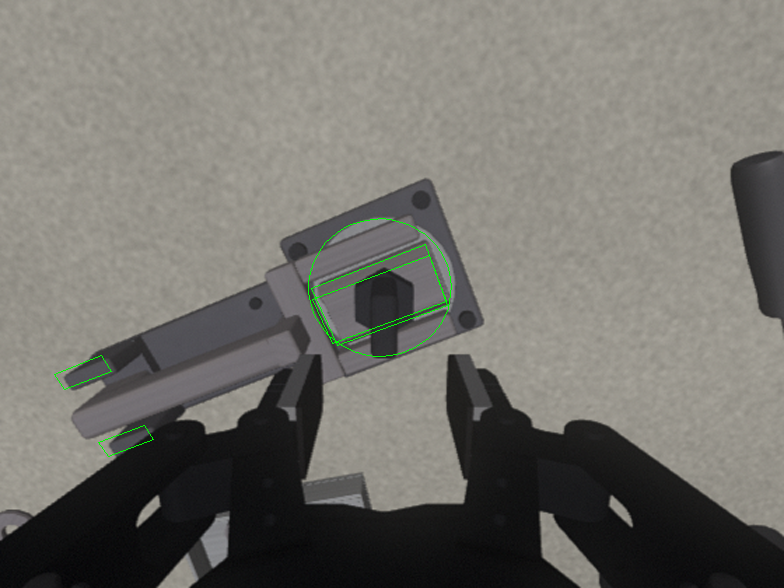

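Run:
```python
import pickle; from ov import *
f,s=pickle.load(open("f10.pkl","rb"))
k=3;im=cv2.resize(f["frame"][110:300,190:360],None,fx=k,fy=k,interpolation=cv2.INTER_CUBIC)
f2=dict(f);K=f["camera_matrix"].copy();K[0,2]-=190-.3;K[1,2]-=110-.3;f2["camera_matrix"]=K
o=[.5995,.1975];b=np.radians(168.6)
draw(im,f2,[disc],o,np.radians(100),(0,255,0),k)
draw(im,f2,[rect(-15,15,-6,6,86)],o,b,(0,0,255),k)
cv2.imwrite("pics/w10c.png",im)
```

View pics/w10c.png

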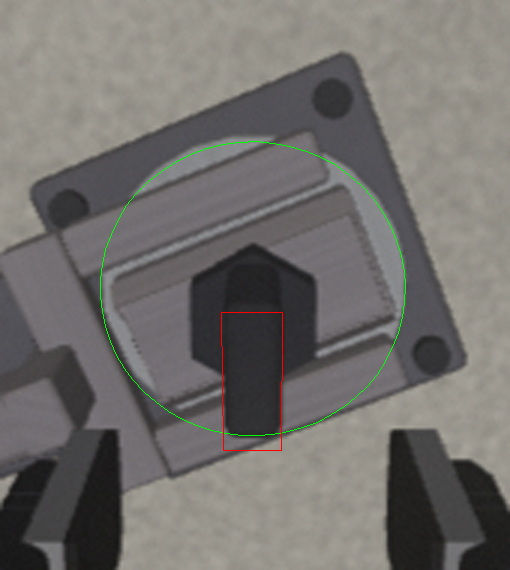

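Jaws are centred on the bar laterally. The bar sits ~2 mm further along tool +x, so I correct for that and descend.

Request:
send_rows:
  deltas:
    - [[0.06,0,0.6],[0,0,0]]
    - [[0.06,0,1.2],[0,0,0]]
    - [[0.06,0,1.8],[0,0,0]]
    - [[0.06,0,2.2],[0,0,0]]
    - [[0.06,0,2.4],[0,0,0]]
    - [[0.06,0,2.4],[0,0,0]]
  grip: 50

```text
clock: 11.9
ee_pos: [0.5973, 0.1979, 0.1268]
tool_rot: [-0.316, -3.123, 0.003]
force: [-0.4, 0.0, -1.1]
grip_width: 0.043
```

```bash
python3 look.py 11 n
```

```text
11.95 [0.59773141 0.19814053 0.12770163] ydeg 78.45 z [-0.002  -0.0012 -1.    ] F [ 0.5 -0.3  1. ] 0.042705372935854885
```

View pics/w11r.png

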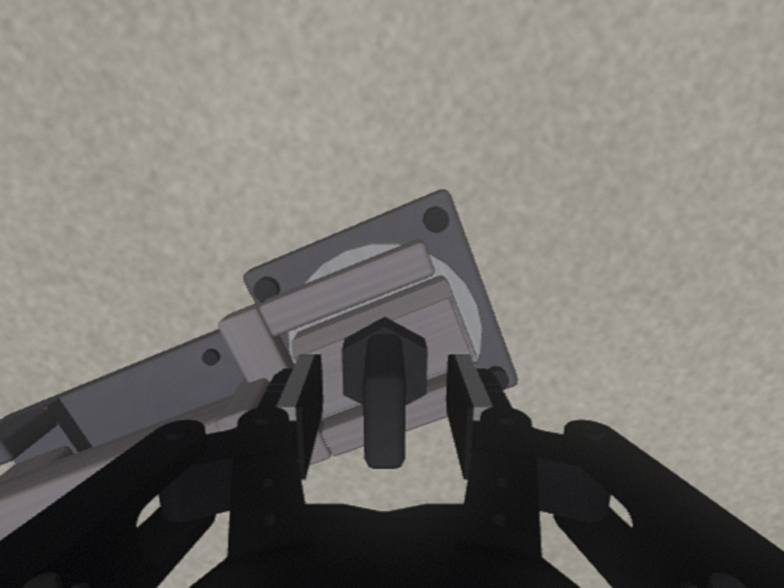

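The bar (384,360–468) lies between the pads. Closing.

Request:
send_rows:
  deltas:
    - [[0,0,0],[0,0,0]]
    - [[0,0,0],[0,0,0]]
    - [[0,0,0],[0,0,0]]
    - [[0,0,0],[0,0,0]]
    - [[0,0,0],[0,0,0]]
    - [[0,0,0],[0,0,0]]
  grip: 0

```text
clock: 12.55
ee_pos: [0.5981, 0.1979, 0.1286]
tool_rot: [-0.316, -3.125, 0.003]
force: [-0.7, -3.1, 7.0]
grip_width: 0.0114
```

Request:
send_rows:
  deltas:
    - [[0,0,0],[0,0,4]]
    - [[0,0,0],[0,0,8]]
    - [[0,0,0],[0,0,12]]
    - [[0,0,0],[0,0,16]]
    - [[0,0,0],[0,0,20]]
    - [[0,0,0],[0,0,20]]
  grip: 0

```text
clock: 13.15
ee_pos: [0.598, 0.1977, 0.1286]
tool_rot: [-0.855, -3.022, 0.004]
force: [-1.0, -1.4, 0.6]
grip_width: 0.0114
```

```bash
python3 look.py 12 n; python3 -c "
from cell import r; s=r.sense();print(s['torque'],s['joints'])"
```

```text
13.2 [0.5979997  0.19774821 0.12863399] ydeg 58.5 z [-0.0012 -0.0022 -1.    ] F [-0.3 -1.2  1.6] 0.011154443168298098
[-0.22217324  0.19412998 -0.04643466] [ 0.0266088   0.81562225 -0.61272188  1.66833337  0.59172187  0.85290924
  0.1815008 ]
```

View pics/w12r.png

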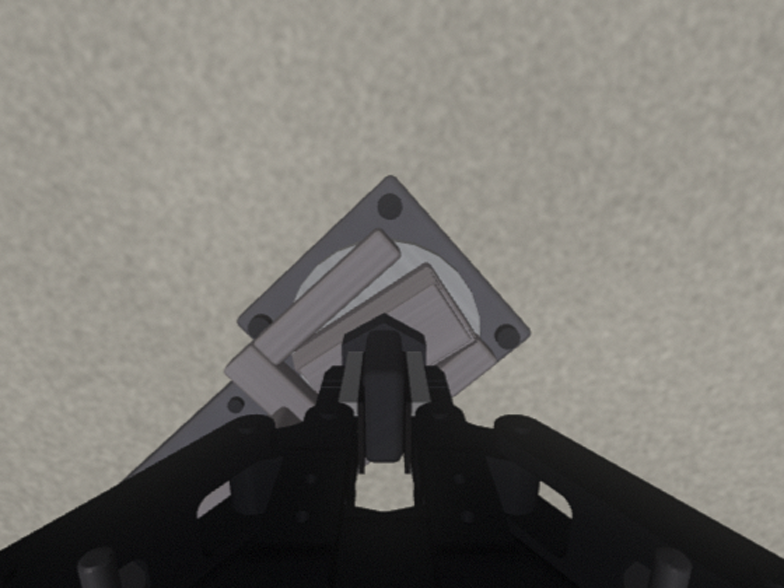

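The bar is turning with the gripper. The lower nut took up its play (~11°) against the fork and now holds. Continuing.

Request:
send_rows:
  deltas:
    - [[0,0,0],[0,0,4]]
    - [[0,0,0],[0,0,8]]
    - [[0,0,0],[0,0,12]]
    - [[0,0,0],[0,0,16]]
    - [[0,0,0],[0,0,20]]
    - [[0,0,0],[0,0,24]]
    - [[0,0,0],[0,0,28]]
    - [[0,0,0],[0,0,32]]
    - [[0,0,0],[0,0,36]]
    - [[0,0,0],[0,0,40]]
    - [[0,0,0],[0,0,40]]

```text
clock: 14.3
ee_pos: [0.5977, 0.1974, 0.1286]
tool_rot: [1.834, 2.55, -0.006]
force: [-1.7, -2.1, 1.7]
grip_width: 0.0107
```

```bash
python3 look.py 13 n; python3 -c "
from cell import r; s=r.sense();print(s['torque'],s['joints'])"
```

```text
14.35 [0.5976653  0.19738872 0.12859314] ydeg 18.64 z [-0.002 -0.003 -1.   ] F [-2.2 -2.1  1.4] 0.01082888042655117
[-0.42476299  0.48498747 -0.09084451] [-0.07632824  0.77331986 -0.45463662  1.67547969  0.44455481  0.80042769
 -0.40868582]
```

View pics/w13r.png

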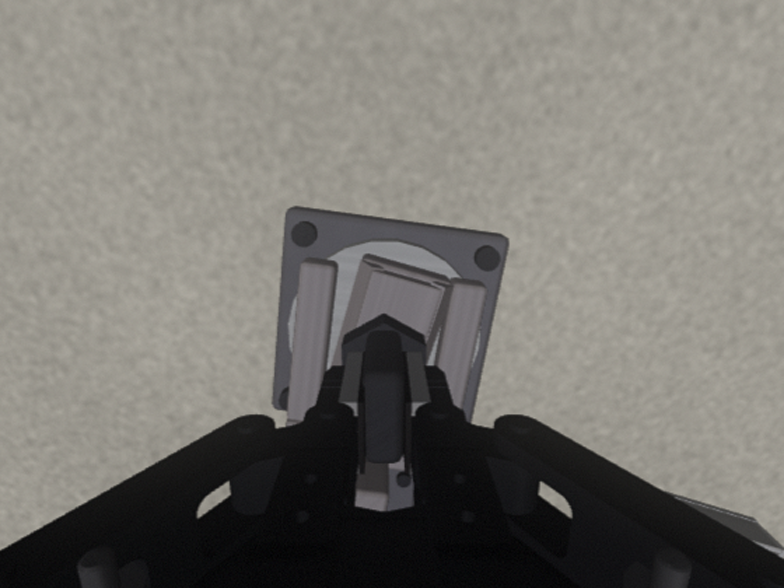

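Request:
send_rows:
  deltas:
    - [[0,0,0],[0,0,4]]
    - [[0,0,0],[0,0,8]]
    - [[0,0,0],[0,0,12]]
    - [[0,0,0],[0,0,15]]
    - [[0,0,0],[0,0,18]]
    - [[0,0,0],[0,0,18]]

```text
clock: 14.95
ee_pos: [0.5975, 0.1973, 0.1286]
tool_rot: [2.206, 2.236, -0.006]
force: [-1.7, -1.7, 2.4]
grip_width: 0.0112
```

```bash
python3 look.py 14 n; python3 -c "
from cell import r; s=r.sense();print(s['torque'],s['joints'])"
```

```text
15.0 [0.59747846 0.19736186 0.12859488] ydeg 0.8 z [-0.0024 -0.0032 -1.    ] F [-3.1 -1.6  2.3] 0.011345678749076332
[-0.32486558  0.40204188  0.02507328] [-0.12594824  0.75828361 -0.38109704  1.67896342  0.37479327  0.78088783
 -0.66843315]
```

View pics/w14r.png

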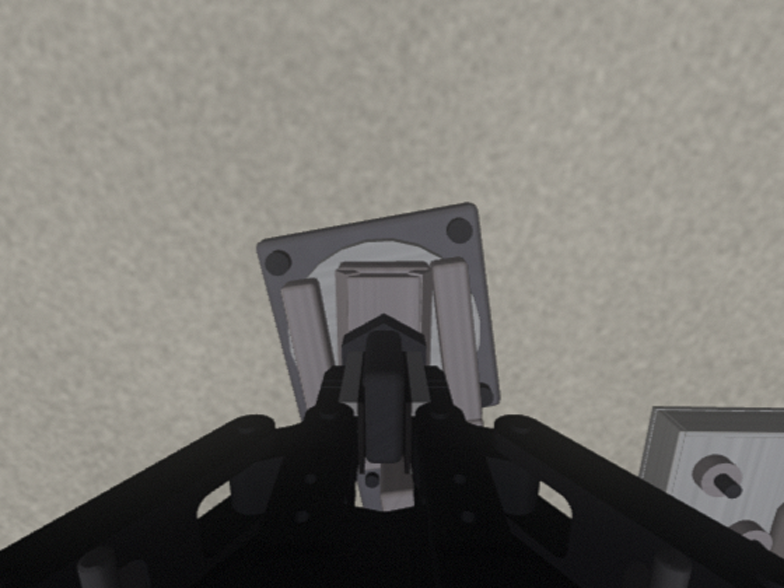

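The bar is now almost parallel to the nut's long sides (nut edges vertical at 338–432). A few more degrees to reach the stop.

Request:
send_rows:
  deltas:
    - [[0,0,0],[0,0,1.5]]
    - [[0,0,0],[0,0,3]]
    - [[0,0,0],[0,0,3]]
    - [[0,0,0],[0,0,3]]

```text
clock: 15.4
ee_pos: [0.5974, 0.1974, 0.1286]
tool_rot: [2.262, 2.179, -0.006]
force: [-2.3, -2.7, 2.7]
grip_width: 0.0107
```

```bash
python3 look.py 15 n; python3 -c "
from cell import r; s=r.sense();print(s['torque'])"
```

```text
15.45 [0.59744429 0.19737663 0.12860994] ydeg -2.13 z [-0.0023 -0.0034 -1.    ] F [-1.6 -2.6  2.1] 0.01152730208245679
[-0.36146661  0.39376505  0.72463404]
```

View pics/w15r.png

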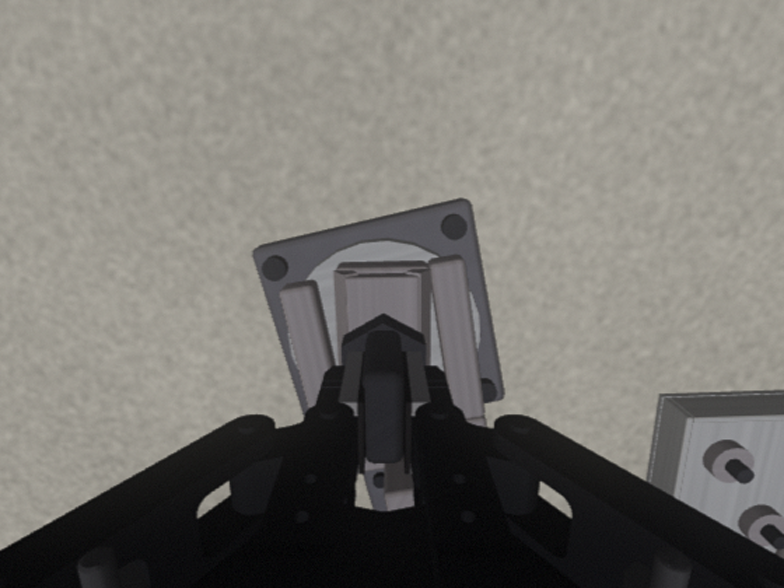

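Torque rose to 0.72 N·m and the nut now turns with the bar, so it's at the hard stop with the lower nut ~12° round, inside its limit. Opening and lifting straight up.

Request:
send_rows:
  deltas:
    - [[0,0,0],[0,0,-0.5]]
    - [[0,0,0],[0,0,-0.5]]
    - [[0,0,0],[0,0,-0.5]]
    - [[0,0,0],[0,0,-0.5]]
    - [[0,0,0],[0,0,-0.5]]
  grip: 50

```text
clock: 15.95
ee_pos: [0.5975, 0.1975, 0.1286]
tool_rot: [2.253, 2.189, -0.006]
force: [0.9, 0.1, -0.4]
grip_width: 0.0422
```

Request:
send_rows:
  deltas:
    - [[0,0,-0.4],[0,0,0]]
    - [[0,0,-1.0],[0,0,0]]
    - [[0,0,-1.8],[0,0,0]]
    - [[-0.6,0,-2.8],[0,0,0]]
    - [[-1.8,0,-3.6],[0,0,0]]
    - [[-3,0,-4.2],[0,0,0]]
    - [[-3.5,0,-4.2],[0,0,0]]
    - [[-3.5,0,-4.2],[0,0,0]]
    - [[-3.5,0,-4.2],[0,0,0]]

```text
clock: 16.85
ee_pos: [0.5944, 0.0942, 0.2551]
tool_rot: [-2.252, -2.19, 0.005]
force: [-0.1, 0.3, 0.3]
grip_width: 0.0426
```

```bash
python3 look.py 16 n
python3 - <<'E'
from cell import r
import cv2
f=r.grab_frame("scene")["frame"]; cv2.imwrite("pics/scene16.png",cv2.resize(f[110:250,310:450],None,fx=4,fy=4,interpolation=cv2.INTER_CUBIC))
E
```

```text
16.9 [0.59424382 0.09504967 0.2547495 ] ydeg -1.52 z [-0.003  -0.0017 -1.    ] F [0.1 0.2 0.1] 0.04268152649794567
```

View pics/w16r.png

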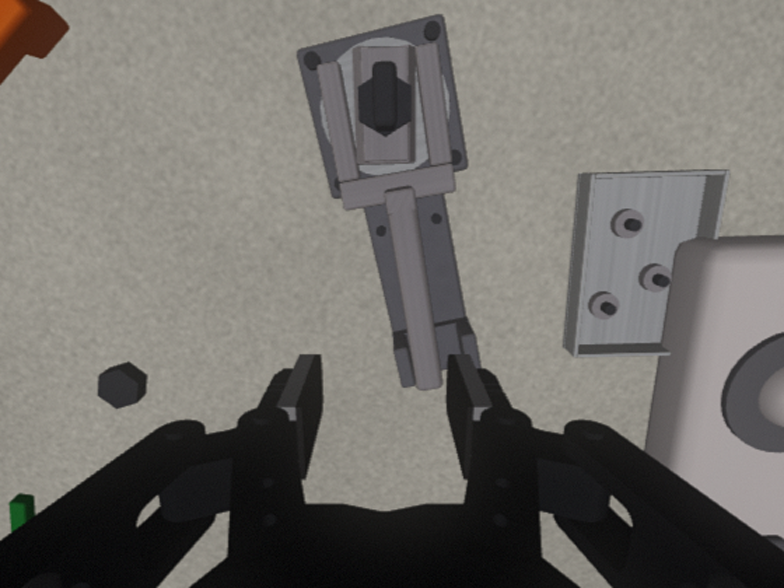

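View pics/scene16.png

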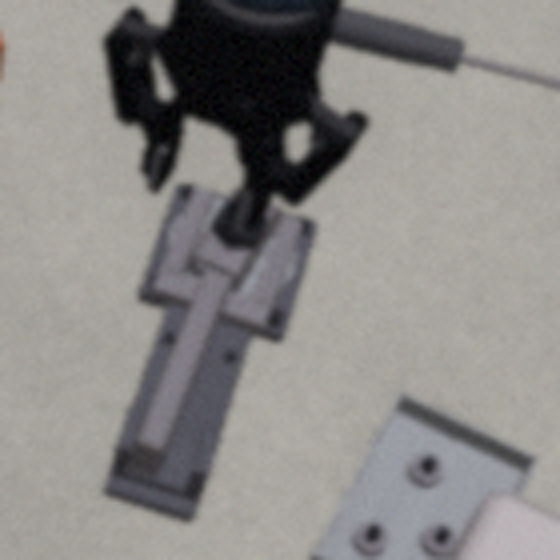

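Run:
```python
import pickle; from ov import *
f,s=pickle.load(open("f16.pkl","rb"))
p=lambda a,z:plane(f,np.array(a)/1.4,z)[:2]
e=p((428,389),.058); j=p((400,190),.058); v=j-e; print("handle len",np.linalg.norm(v),"yaw",np.degrees(np.arctan2(v[1],v[0])))
o=p((388,104),.02); 
g=e+v/np.linalg.norm(v)*.07; print(g,"dist",np.linalg.norm(g-np.array([.5975,.1978])),o)
a=p((386,50),.04);b=p((386,160),.04);w=a-b;print("nut len",np.linalg.norm(w),"yaw",np.degrees(np.arctan2(w[1],w[0])))
```

```text
handle len 0.12921686567731774 yaw 97.1685021564559
[0.61303132 0.09141866] dist 0.10750912164746827 [0.60025055 0.20093384]
nut len 0.059992610086481046 yaw 88.47520795269389
```

```bash
python3 -c "
from cell import r; print(r.job_done())"
```

```text
the job is handed in; nothing more can be done
None
```

The pivot is locked: the wide spanner is on the lower nut, the jam nut is tight against its stop, and I handed the job in at about 17 s. No verdict was reported.

- **Spanner:** I chose the grey one with the 45 mm jaw and lowered it over the nut, with its handle end between the cheeks. It made contact at the expected height with about 12 N. This was before I touched the jam nut, which was still at about 0 rad.
- **Jam nut:** I turned it clockwise about 80° by its bar until the torque rose to 0.72 N·m and the lower nut began to move with it. Then I released and backed the gripper clear.

**Last checks from the pictures:**

| Check | Measured | Limit |
|---|---|---|
| Bar against the lower nut's long sides | parallel, so about 1.2 rad | at least 0.95 rad |
| Lower nut turn | about 0.2 rad | 0.42 rad |
| Spanner grip point from the nut axis | about 108 mm | 90–130 mm |
| Handle off the base's long axis | about 3° (0.05 rad) | 0.2 rad |
| Force on the gripper | about zero | touching nothing |

The spanner looks flat: the handle measures 129 mm at its seated height, against 130 mm expected. I did not measure its tilt directly.

The top and wrist cameras disagreed by 2–4 mm on where the pivot was. I went by the wrist camera, and the fit was clean.

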